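# Stow the coffee tray and clamp the canister with a pumped ratchet clamp

### The arm

A 7-joint arm with a two-finger parallel gripper is mounted at the origin on the work surface. World frame = base frame: x ahead of the robot, y to its left, z up, the work surface at z = 0. Lengths are in m, angles in degrees, forces in N, time in s.
With the tool pointing down it reaches from about 0.35 to 0.775 m from the base axis. Payload 3.1 kg.
Tool frame: the origin (TCP) lies midway between the tips of the shut fingers; the grasp point (between the pads) lies 19 mm behind it; z points along the fingers, y is the line along which they close (so a half turn about z gives the same grasp; the last joint's range is limited). The gripper opens to 85 mm and grips with 20 to 120 N. Pads are 22 mm wide; open, the fingers measure 114 mm over their backs; the gripper's body (76 mm by 85 mm) begins 54 mm behind the grasp point. The pads swing forward as they close: fully open they stand 13 mm farther back than shut.
Start: joints at [-69.769, 17.813, 0.802, 86.603, -0.252, 75.585, -1.558], TCP at [0.212, 0.508, 0.231] pointing down, gripper open.
Joint ranges: [-154.91, 154.91], [-16.99, 109.72], [-72.82, 74.43], [7.12, 147.25], [-82.49, 262.49], [11.32, 116.49], [-174.64, 174.64]. Speed limits (degrees/s): [159.86, 159.86, 180, 180, 180, 180, 180].

### API

Orientations are given as [roll, pitch, yaw] about the fixed x, y, z axes, in that order (R = Rz(yaw) Ry(pitch) Rx(roll)).
In Python, from cell import manip, cams, job, nets gives the robot as it stands.
- The arm moves only by the tool arm_command, never from a script. Its argument "series" is a list of rows, each a list of 6 numbers: the shift along the tool's x, y, z in units of 40 mm (1.0 is 40 mm), then the turn, a rotation vector about the tool's x, y, z in units of 10 degrees (1.0 is 10 degrees). In form: [[tx, ty, tz, rx, ry, rz], ...]. A call has 1 to 20 rows; each row shifts and turns the commanded pose from where the row before left it, along the tool's axes as they then stand; what a row does not reach is not made up. A row lasts 1/8 s, in which the tool goes at most 62.5 mm and 10.7 degrees, less where a joint would pass 70% of its speed; a pose out of reach is approached as far as the arm can. A call is refused whole if a number of a shift passes 1 or a number of a turn 1, either way. A call with a gripper value outside its range is refused whole. "gripper" is the finger opening in mm, from 0 to 85.4, set as the call begins (left out, the last holds). The fingers move at their own pace and stop on an object; the grip force is fixed at half the most. Time passes only in rows, so rows that do not move let the fingers close. It gives the time, the measured TCP pose, the force, the opening and the grip force at its end, in the units of the state.
- manip.get_state(): the state, without advancing time (a new reading comes with each control period).
- cams.read_camera(name): name is "side" or "top"; returns a dict with "img" (384x512x3 uint8, blue, green, red), "camera_matrix" (3x3 intrinsics, pixels), "world_from_camera" (4x4, takes a point from camera to world coordinates). Camera axes: x right, y up, looking along -z (the intrinsics and any distortion apply to the point x, -y, -z); pixel columns grow to the right and rows downward; lengths in m; the calibration is good to about 2 mm. A picture is of the moment at which its call begins. There is no depth.
- job.close_job(): hands the job in; it is judged then, once.
Trained networks look in the newest picture that a camera, given by its name, has taken for a name from the list of things; names that differ only in an ending like _2 or _b are one class to them, and where a whole thing is asked for, a point or a joint stands for the part that bears it (a point fixed in the world has none). Each returns a list of dicts, best first, with "score" (0 to 1); they miss things now and then, are a little off and sometimes report something else, mostly with a low value. They report only what shows in the picture. A call takes as long as a camera call.
- nets.spot_in(label, camera): "box" ([left, top, right, bottom] in pixels, round what is visible of it).
- nets.silhouettes(label, camera): "mask" (384x512 bool, what is visible of it) and "box" ([left, top, right, bottom] in pixels, round what is visible of it).
The state is a dict: "time_s": time; "q": joint angles; "qvel": joint speeds; "joint_torque": joint torques, N m; "ee_pos": TCP position; "tool_rot": TCP orientation; "contact_force": force on the tool from outside, world axes, zero at the start; "wrist_torque": the same for the moment, N m; "width": finger opening in m; "grip_force": force on a finger pad.
Only numpy, scipy, OpenCV 4.12 (cv2) and the standard library are available. Lean on these libraries where they do the work, as an engineer would, in place of code of your own. Each camera call takes 0.05 s, during which the arm holds its last target. There are 200 camera calls.

### The job

By its upright grip, slide the little wooden tray with the coffee canister along the ledge (without lifting it off) into the stowage dock until it is fully home against the back stop. Then pump the clamp's yellow trigger, stroke after stroke, until the padded jaw has come up to the canister, and finish while still holding the trigger pressed so that the jaw grips the canister firmly, with about 10 N, without crushing it. Move the jaw only by its trigger, and leave the other things on the ledge alone.

Things in the scene. Friction and masses are not known exactly. Their poses are not given: they have to be found in the camera images.
- dock_seat (a point): Seat of the stowage dock (fixed): where tray_pan lies when the tray is fully home and central, 5 mm above the ledge. x = the way the tray slides in, level, away from the robot; y (to the robot's left) = the way the jaw closes; z up. In this frame, mm: slot 98 wide between rails 18 high, from x = -30 to the back stop (34 high, face at x = 46); left, a fence 80 high with a rubber pad, face at y = 44
- dock_mouth (a point): Middle of the dock's open end, on the ledge, 60 mm before dock_seat (-x), same axes. The flared walls, 18 mm high, stand 126 mm apart here and narrow to the 98 mm slot over 30 mm
- clamp_grip (a point): Centre of the top of the clamp's fixed blue grip (44 mm wide, 12 mm thick, top 128 mm above the ledge), at x = 0, y = -178 mm from dock_seat; the dock's axes. The blue clamp stands right of the slot along y = -305 to -80 mm: steel toothed bar 12 mm wide, tooth tops 63 mm above the ledge, and blue side plates 72 mm high (x within 22, y -240 to -160)
- tray_grip (a point): Wooden tray, loose, 0.25 kg: centre of the part to grip, 55 mm above the ledge, on an upright plate 12 mm thick (along the tray's y), 36 mm long (its x), top 75 mm above the ledge. The tray's x axis points from the grip to the pan: 92 x 92 mm, rim 4 mm thick and 13 mm high, its centre 85 mm ahead of the grip; a flat neck 44 mm wide joins them
- tray_pan (a point): Centre of the upper face of the tray's pan, 5 mm above the ledge; the tray's axes as for tray_grip. Fully home = at dock_seat
- canister_mid (a point): Square white plastic coffee canister with a brown band and a black clip-on lid, 74 x 74 mm (lid 75) and 92 mm high, standing loose in the tray's pan (top 97 mm above the ledge), about 0.32 kg; this point is its centre, half-way up; z up
- canister: The same canister (axes as canister_mid); the origin is the centre of its underside
- paddle_push (a point): Centre of the rear face (turned away from the dock) of the clamp's yellow trigger paddle, to be pushed along dock +y. The paddle is 44 mm wide, 50 mm high (80 to 130 mm above the ledge), 10 mm thick; the toothed bar runs under it and sticks out up to 80 mm behind it. Axes as the dock's. Closed fingers fit behind it; paddle and blue grip together (54 mm) may also be squeezed
- paddle: The yellow trigger paddle as a body (its origin is the dock's origin plus the trigger's travel)
- trigger (a joint): Travel of the trigger, m: 0 = sprung back, 0.030 = end of stroke (dock +y, towards the blue grip). Return spring 3 N at rest to 5 N at the end. Going forward its pawl drops behind a tooth (teeth 8 mm apart, so up to about 8 mm of a stroke is lost) and carries bar and jaw along; going back, the jaw stays, held by 3 N of friction. Unloaded pumping takes about 7 N
- jaw (a joint): Advance of the toothed bar with its jaw along dock +y, m: 0 to 0.1; the pad's face lies at dock y = jaw - plunger - 0.105
- bar: The toothed steel bar that carries the jaw (moves with joint jaw; not to be touched)
- pad_face (a point): Centre of the face of the jaw's black rubber pad (36 mm wide, 30 mm high, centre 50 mm above the ledge), which meets the canister's side; axes parallel to the dock's
- pad: The jaw's black rubber pad, sprung on the jaw
- plunger (a joint): How far the pad's spring is pressed in, m: 0 = free; 1 N of grip on the canister for each 1 mm, at most 24 mm. If the trigger is let go, the grip falls to 3 N or less
- mug: Clear glass mug, 80 mm across, 95 mm high; not to be disturbed
- jug: Stainless steel milk jug, 94 mm across, 105 mm high; not to be disturbed
- frother: Milk frother with a red press button on top, 100 mm across, 146 mm high; not to be disturbed
- spoon: Spoon on the green silicone spoon rest; not to be disturbed
- sugar: Glass sugar jar, 68 mm across, 100 mm high; not to be disturbed

How it is judged (in metres and radians):
On the way, in this order (a step that is already met when the one before it is completed fails the run):
1. the loaded tray is fully home in the dock (within 5 mm of the back stop, straight) (x of tray_pan in the frame of dock_seat above -0.005 m and angle between the x axis of tray_pan and the x axis of dock_seat, either way round below 0.1 rad), for 0.2 s.
2. the jaw's pad touches the canister (contact force between pad and canister above 1 N), for 0.1 s.
At the end, for the whole second after the job is handed in: the tray is within 6 mm of fully home and straight within 0.1 rad, the canister stands in it upright (tilt under 0.08 rad), the robot's fingers hold the trigger paddle pressed (over 4 N) and the pad presses the canister with 5 to 16 N, all through the last second (x of tray_pan in the frame of dock_seat above -0.006 m and angle between the x axis of tray_pan and the x axis of dock_seat, either way round below 0.1 rad and horizontal distance between tray_pan and canister_mid below 0.012 m and angle between canister's own z axis and vertical below 0.08 rad and contact force between pad and canister between 5 and 16 N and contact force between the fingers and paddle above 4 N); the arm keeps its last pose, push and grip.
It fails at once if the canister is crushed: the jaw presses it with more than 22 N (contact force between pad and canister above 22 N).
It fails at once if the canister tips over (angle between canister's own z axis and vertical above 0.35 rad).
It fails at once if the tray is lifted off the ledge by more than 20 mm (height (world z) of tray_pan above 0.025 m).
It fails at once if the fingers push the jaw itself (over 2 N on its bar or pad) in place of the trigger (contact force between the fingers and bar above 2 N or contact force between the fingers and pad above 2 N).
It fails at once if a bystander is moved by more than 30 mm (distance of any of mug, jug, frother, spoon, sugar from where it was at the start of the episode above 0.03 m).
It also fails if it takes over 61 s, if anything falls off the work surface, if the arm or the gripper's body presses on something with over 40 N, if the wrist force passes 120 N, or if a joint passes its speed limit or range.

## Working session

There is one attempt and no reset: what is moved stays moved. The work goes in short steps, Python scripts to look and compute and a tool call to move; the robot and the scene stay as the last step left them, time stands still between calls to the robot, and variables do not carry over. Pictures are saved under pics/ and viewed, at most 10 in all, crops included, and the job is handed in when it is done.

Besides the shell and the picture viewer there is one more tool, called after ">>>" in YAML: its name, and indented under it one key for each argument. arm_command: Moves the arm, as the interface text tells. Its arguments: {"type":"object","properties":{"series":{"type":"array","items":{"type":"array","items":{"type":"number"}}},"gripper":{"type":"number"}},"required":["series"]}

```bash
mkdir -p pics; cat > h.py <<'E'
import numpy as np, cv2
from cell import manip, cams, job, nets
def snap(n,f=None):
    r=cams.read_camera(n)
    if f: cv2.imwrite('pics/'+f,r['img'])
    return r
def ray(r,u,v):
    K=r['camera_matrix'];T=r['world_from_camera']
    d=np.linalg.inv(K)@np.array([u,v,1.]);d=T[:3,:3]@np.array([d[0],-d[1],-d[2]])
    return T[:3,3],d
def at_z(r,u,v,z):
    o,d=ray(r,u,v);return o+d*(z-o[2])/d[2]
def proj(r,p):
    T=r['world_from_camera'];c=T[:3,:3].T@(np.array(p)-T[:3,3]);q=r['camera_matrix']@np.array([c[0],-c[1],-c[2]]);return q[:2]/q[2]
E
python3 - <<'E'
from h import *
for n in('side','top'):
    r=snap(n,n+'0.png');print(n,r['camera_matrix'].tolist(),r['world_from_camera'].round(3).tolist(), [k for k in r])
    for l in('tray_grip','canister','paddle','clamp_grip','pad','mug','jug','frother','spoon','sugar'):
        try:print(l,[(np.round(d['box']).tolist(),round(d['score'],2)) for d in nets.spot_in(l,n)[:2]])
        except Exception as e:print(l,e)
s=manip.get_state();print(s)
E
```

```text
side [[386.7021772151143, 0.0, 253.23716986116892], [0.0, 386.7021772151143, 193.60937437926108], [0.0, 0.0, 1.0]] [[0.681, 0.524, -0.511, 0.032], [-0.732, 0.499, -0.464, -0.477], [0.012, 0.691, 0.723, 0.817], [0.0, 0.0, 0.0, 1.0]] ['img', 'camera_matrix', 'world_from_camera']
tray_grip [([176.0, 181.0, 224.0, 215.0], 0.8)]
canister [([181.0, 154.0, 217.0, 202.0], 0.72)]
paddle [([293.0, 182.0, 308.0, 204.0], 0.79)]
clamp_grip [([217.0, 143.0, 323.0, 224.0], 0.74), ([156.0, 111.0, 185.0, 156.0], 0.23)]
pad [([261.0, 176.0, 272.0, 188.0], 0.57)]
mug [([290.0, 263.0, 343.0, 313.0], 0.95), ([157.0, 108.0, 186.0, 157.0], 0.34)]
jug [([155.0, 111.0, 187.0, 159.0], 0.96), ([295.0, 180.0, 312.0, 202.0], 0.4)]
frother [([111.0, 137.0, 151.0, 193.0], 0.62), ([260.0, 174.0, 274.0, 190.0], 0.6)]
spoon [([330.0, 293.0, 388.0, 364.0], 0.81), ([112.0, 134.0, 151.0, 192.0], 0.21)]
sugar [([363.0, 237.0, 399.0, 282.0], 0.8)]
top [[415.4853494351194, 0.0, 251.54262004930132], [0.0, 415.4853494351194, 202.69853329987285], [0.0, 0.0, 1.0]] [[0.027, 0.98, -0.199, 0.331], [-1.0, 0.028, 0.004, 0.003], [0.
[... 557 characters left out ...]
e_s': 1.1, 'q': array([-69.7681996 ,  17.81276865,   0.80186422,  86.60345332,
        -0.25319482,  75.58643679,  -1.55713219]), 'qvel': array([-0.06150921,  0.03500825,  0.11851285,  0.10074982,  0.06170873,
        0.06669976,  0.01324088]), 'joint_torque': array([ 2.59239359e-04, -3.79818177e+01,  1.46073983e-01, -2.30862951e+01,
        1.23201954e-02,  2.12044622e-03, -9.20330137e-06]), 'ee_pos': array([0.21151032, 0.50770048, 0.23130227]), 'tool_rot': array([-1.79999112e+02,  8.88559894e-05,  1.57384610e+02]), 'contact_force': array([ 0.08422028, -0.30918346,  0.03569522]), 'wrist_torque': array([-0.04462574, -0.05646267,  0.00098934]), 'grip_force': 0.0, 'width': 0.08541471914132115}
```

```bash
python3 - <<'E'
import cv2
a=cv2.imread('pics/top0.png')[130:290,70:330];cv2.imwrite('pics/top0c.png',cv2.resize(a,None,fx=3,fy=3,interpolation=cv2.INTER_CUBIC))
a=cv2.imread('pics/side0.png')[90:290,100:360];cv2.imwrite('pics/side0c.png',cv2.resize(a,None,fx=3,fy=3,interpolation=cv2.INTER_CUBIC))
E
```

```text
(no output)
```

View pics/top0c.png

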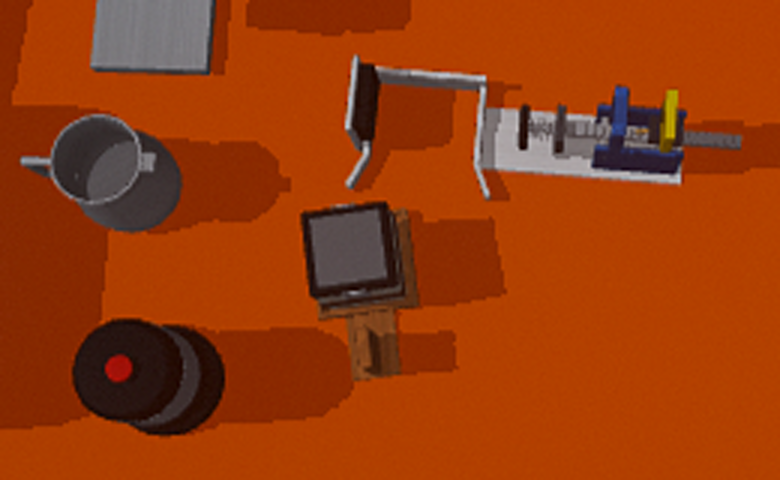

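View pics/side0c.png

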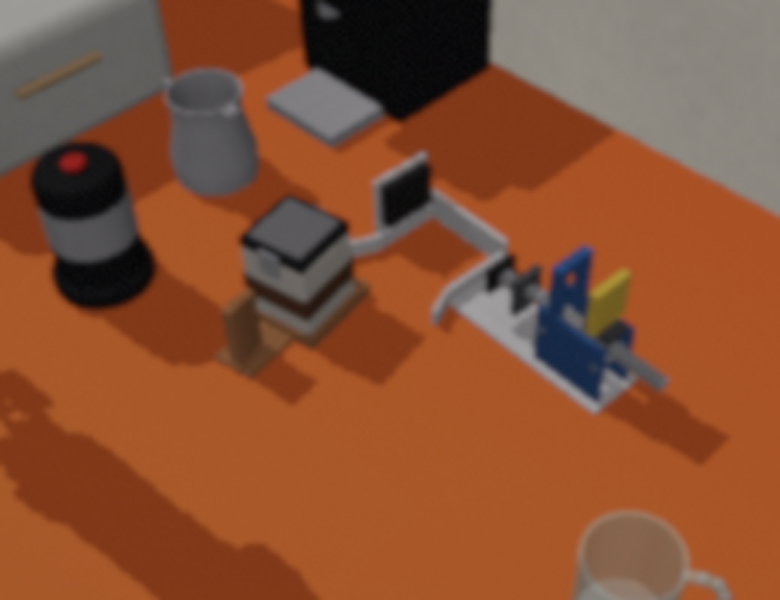

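```bash
cat > fit.py <<'E'
from h import *
from scipy.optimize import minimize
def box(x0,x1,y0,y1,z0,z1): return np.array([[x,y,z] for x in(x0,x1) for y in(y0,y1) for z in(z0,z1)])/1000.
S=3
def hullmask(r,P):
    q=np.array([proj(r,p) for p in P]);h=cv2.convexHull(((q+.5)*S*16).astype(np.int32)) 
    m=np.zeros((384*S,512*S),np.uint8);cv2.fillConvexPoly(m,h,1,shift=4);return m
def place(B,p): c,s=np.cos(p[2]),np.sin(p[2]);return B@np.array([[c,s,0],[-s,c,0],[0,0,1]])+[p[0],p[1],0]
def iou(a,b): return (a&b).sum()/max(1,(a|b).sum())
up=lambda m:cv2.resize(m.astype(np.uint8),None,fx=S,fy=S,interpolation=cv2.INTER_NEAREST)
def nm(f,x0,d):
    x0=np.array(x0,float);n=len(x0)
    for k in range(3):
        s=np.vstack([x0]+[x0+np.eye(n)[i]*d[i]/(1+2*k) for i in range(n)]);o=minimize(f,x0,method='Nelder-Mead',options=dict(initial_simplex=s,maxiter=150,xatol=1e-4,fatol=1e-4));x0=o.x
    return o.x,o.fun
PAD=box(-22,22,-226,-216,80,130);GR=box(-22,22,-184,-172,72,128);PL=[box(-22,-17,-240,-160,0,72),box(17,22,-240,-160,0,72)]
TR=[box(-46,46,-46,46,-5+5,13),box(-103,-40,-22,22,0,5),box(-103,-67,-6,6,5,75)];CAN=box(-37,37,-37,37,5,97)
E
python3 - <<'E'
from fit import *
V={};
for n in('top','side'):
    r=snap(n);hsv=cv2.cvtColor(r['img'],cv2.COLOR_BGR2HSV);H,Sa,Vv=[hsv[...,i].astype(int) for i in range(3)]
    roi=np.zeros(H.shape,bool)
    if n=='top': roi[140:200,250:330]=1
    else: roi[160:235,270:330]=1
    ye=(H>22)&(H<38)&(Sa>110)&(Vv>60)&roi; bl=(H>105)&(H<130)&(Sa>110)&roi
    t=nets.silhouettes('tray_grip',n)[0]['mask'];c=nets.silhouettes('canister',n)[0]['mask']
    V[n]=(r,up(ye),up(bl),up(t),up(c)); print(n,ye.sum(),bl.sum(),t.sum(),c.sum())
    o=r['img'].copy();o[ye]=(0,255,255);o[bl]=(255,0,0);o[t]=(0,255,0);o[c]=(255,0,255);cv2.imwrite(f'pics/m_{n}.png',o)
def fd(p):
    s=0
    for r,ye,bl,_,_ in V.values():
        m=hullmask(r,place(PAD,p));s-=iou(m,ye)
    return s
r=V['top'][0]
g=at_z(r,70+622/3,130+110/3,.12);print('grip guess',g)
best=min((nm(fd,[g[0]+.178*np.sin(-a)*1 , g[1]+.178*np.cos(a),a],[.02,.02,.1]) for a in(-.1,0,.1)),key=lambda t:t[1]);print('dock yellow only',best)
def fd2(p):
    s=fd(p)
    for r,ye,bl,_,_ in V.values():
        m=hullmask(r,place(GR,p))
        for b in PL:m|=hullmask(r,place(b,p))
        m&=1-hullmask(r,place(PAD,p));s-=iou(m,bl)
    return s
b2=nm(fd2,best[0],[.01,.01,.1]);print('dock',b2)
def ft(p):
    s=0
    for r,_,_,t,c in V.values():
        mc=hullmask(r,place(CAN,p[3:]));mt=hullmask(r,place(TR[0],p))
        for b in TR[1:]:mt|=hullmask(r,place(b,p))
        gm=hullmask(r,place(TR[2],p))
        mc&=1-gm; mt&=1-mc
        s-=iou(mt|mc,t|c)*2+iou(mc,c)+iou(mt,t)
    return s
c=at_z(r,70+350/3,130+250/3,.097);print('can guess',c)
b=min((nm(ft,[c[0],c[1],a,c[0],c[1],a],[.01,.01,.1,.01,.01,.1]) for a in(-.15,.15)),key=lambda t:t[1]);print('tray',b)
for n in V:
    o=cv2.imread(f'pics/m_{n}.png')if 0 else V[n][0]['img'].copy();o=cv2.resize(o,None,fx=S,fy=S)
    for B,p in[(PAD,b2[0]),(GR,b2[0]),(PL[0],b2[0]),(CAN,b[0][3:]),*[(T,b[0][:3]) for T in TR],(box(-30,46,-49,49,0,18),b2[0]),(box(-3,3,-305,-300,50,63),b2[0])]:
        cs,_=cv2.findContours(hullmask(V[n][0],place(B,p)),0,1);cv2.drawContours(o,cs,-1,(255,255,0),1)
    y0,x0=(150,150) if n=='top' else (140,140)
    cv2.imwrite(f'pics/f_{n}.png',o[y0*S:(y0+130)*S,x0*S:(x0+200)*S])
np.save('p.npy',np.r_[b2[0],b[0]])
E
python3 -c "
import cv2,numpy as np
a=[cv2.imread(f'pics/f_{n}.png') for n in('top','side')]
cv2.imwrite('pics/f.png',cv2.resize(np.vstack([x[:390] for x in a]),(462,600)) if 0 else np.vstack([x[:300] for x in a]))"
```

```text
top 54 112 566 1027
side 85 512 608 1218
grip guess [ 0.63639715 -0.06453531  0.12      ]
dock yellow only (array([ 0.65916464,  0.11555807, -0.11509135]), np.float64(-0.8236057253649636))
dock (array([ 0.65918257,  0.11555623, -0.1151887 ]), np.float64(-1.5466026690584744))
can guess [0.51211987 0.16466248 0.097     ]
tray (array([0.51436645, 0.16795545, 0.18057544, 0.51568443, 0.16851058,
       0.17181157]), np.float64(-7.325872191456497))
```

View pics/f.png

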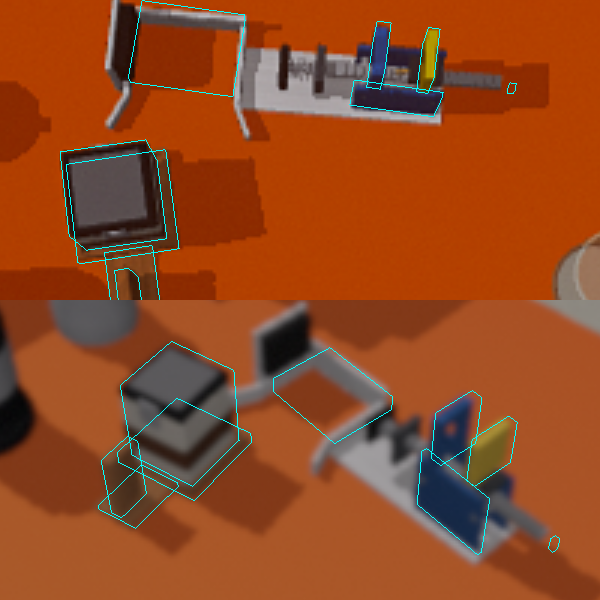

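```bash
python3 - <<'E'
from fit import *
from scipy.optimize import least_squares
p0=np.load('p.npy');V={n:snap(n) for n in('top','side')}
off={'top':(150,150),'side':(140,140)}
pts=[('top',(-60,-63,18),(249,136)),('top',(-60,63,18),(109,126)),('top',(-30,-49,18),(236,92)),('top',(0,-305,57),(502,83)),
('side',(-60,-63,18),(317,473-300)),('side',(0,-305,57),(547,533-300)),('side',(-30,-49,18),(337,442-300))]
def res(p,full=0):
    e=[]
    for n,P,q in pts:
        w=place(np.array([P])/1000.,p)[0];e+=list((proj(V[n],w)-(np.array(q)/3+off[n])))
    a=place(np.array([[0,-.221,.105]]),p0[:3])[0];b=place(np.array([[0,-.221,.105]]),p)[0]
    for n in V:e+=list(2*(proj(V[n],b)-proj(V[n],a)))
    return np.array(e)
o=least_squares(res,p0[:3],loss='soft_l1');print(o.x,np.degrees(o.x[2]));print(res(o.x).reshape(-1,2).round(1).tolist())
d=o.x;t=p0[3:6];np.save('d.npy',d)
c,s=np.cos(d[2]),np.sin(d[2]);R=np.array([[c,-s],[s,c]])
print('pan in dock',R.T@(t[:2]-d[:2]),'yaw rel deg',np.degrees(t[2]-d[2]))
g=place(np.array([[-.085,0,.055]]),t)[0];print('grip',g,'yaw',np.degrees(t[2]))
print('grip goal',place(np.array([[-.085,0,.055]]),d)[0]);print('paddle rear',place(np.array([[0,-.226,.105]]),d)[0])
for n in V:
    o=cv2.resize(V[n]['img'],None,fx=S,fy=S)
    for B in[PAD,GR,*PL,box(-30,46,-49,49,0,18),box(-3,3,-305,-300,50,63),box(-60,-59,-63,63,0,18),box(46,47,-49,49,0,34)]:
        cs,_=cv2.findContours(hullmask(V[n],place(B,d)),0,1);cv2.drawContours(o,cs,-1,(255,255,0),1)
    x0,y0=(off[n]);cv2.imwrite(f'pics/f_{n}.png',o[y0*S:(y0+100)*S,x0*S:(x0+200)*S])
cv2.imwrite('pics/f2.png',np.vstack([cv2.imread(f'pics/f_{n}.png') for n in V]))
E
```

```text
[ 0.64381285  0.11620539 -0.04577374] -2.6226420011894436
[[-1.8, -0.3], [-0.2, -0.3], [-1.6, 3.5], [3.9, -0.8], [-1.3, -4.7], [4.2, 2.4], [-3.8, -2.0], [0.4, 0.1], [0.3, 0.3]]
pan in dock [-0.13167877  0.04577267] yaw rel deg 12.968852760489915
grip [0.43074851 0.15268981 0.055     ] yaw 10.34621075930047
grip goal [0.55890188 0.1200948  0.055     ]
paddle rear [ 0.63347159 -0.10955789  0.105     ]
```

View pics/f2.png

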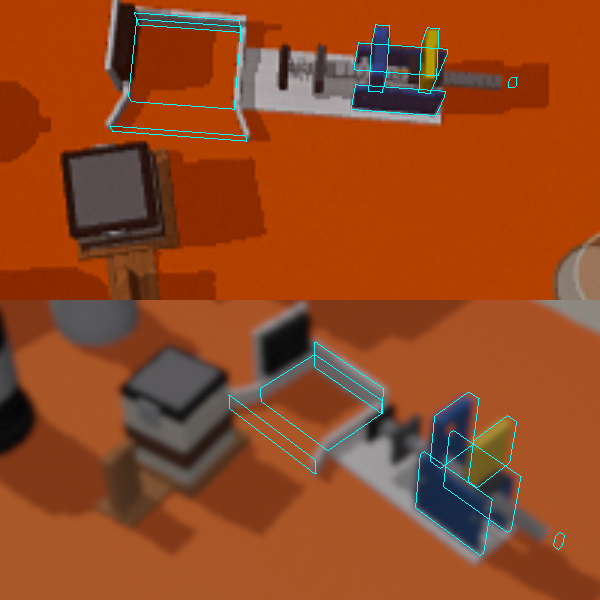

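>>> arm_command:
  series:
    - [0,0,0,0,0,-0.82]
    - [0,0,0,0,0,-0.82]
    - [0,0,0,0,0,-0.82]
    - [0,0,0,0,0,-0.82]
    - [-0.346,-0.883,0,0,0,0]
    - [-0.346,-0.883,0,0,0,0]
    - [-0.346,-0.883,0,0,0,0]
    - [-0.346,-0.883,0,0,0,0]
    - [-0.346,-0.883,0,0,0,0]
    - [-0.346,-0.883,0,0,0,0]
    - [-0.346,-0.883,0,0,0,0]
    - [-0.346,-0.883,0,0,0,0]
    - [-0.346,-0.883,0,0,0,0]
    - [-0.346,-0.883,0,0,0,0]
    - [-0.346,-0.883,0,0,0,0]
    - [0,0,0,0,0,0]
  gripper: 55

```text
time_s: 3.5
ee_pos: [0.4318, 0.1486, 0.2316]
tool_rot: [-179.9, 0.1, -170.2]
contact_force: [0.0, -0.0, -0.4]
width: 0.0547
grip_force: 0.0
```

```bash
cat >> h.py <<'E'
from scipy.spatial.transform import Rotation as Ro
def go(x,y,z,yaw,pr=True):
    s=manip.get_state();R=Ro.from_euler('xyz',s['tool_rot'],degrees=True)
    d=R.inv().apply(np.array([x,y,z])-s['ee_pos'])/.04
    rv=(R.inv()*Ro.from_euler('xyz',[180,0,yaw],degrees=True)).as_rotvec(degrees=True)/10
    print('t',round(s['time_s'],2),'pos',s['ee_pos'].round(4),'rot',s['tool_rot'].round(2),'F',s['contact_force'].round(1),'w',round(s['width'],4),'| shift',d.round(3),'turn',rv.round(3));return s
E
python3 -c "
from h import *
go(.4308,.1527,.038,-169.7)"
```

```text
t 3.5 pos [0.4318 0.1486 0.2316] rot [-1.7991e+02  6.0000e-02 -1.7024e+02] F [ 0.  -0.  -0.4] w 0.0547 | shift [0.011 0.114 4.839] turn [-0.009  0.006 -0.054]
```

>>> arm_command:
  series:
    - [0.011,0.114,0.8,0,0,-0.05]
    - [0,0,0.8,0,0,0]
    - [0,0,0.8,0,0,0]
    - [0,0,0.8,0,0,0]
    - [0,0,0.8,0,0,0]
    - [0,0,0.84,0,0,0]
    - [0,0,0,0,0,0]

```text
time_s: 4.38
ee_pos: [0.4259, 0.1567, 0.0357]
tool_rot: [-180.0, -0.4, -169.2]
contact_force: [-0.4, -0.1, 1.0]
width: 0.055
grip_force: 0.0
```

>>> arm_command:
  series:
    - [0,0,0,0,0,0]
    - [0,0,0,0,0,0]
    - [0,0,0,0,0,0]
    - [0,0,0,0,0,0]
    - [0,0,0,0,0,0]
    - [0,0,0,0,0,0]
  gripper: 0

```text
time_s: 5.12
ee_pos: [0.4305, 0.1566, 0.0394]
tool_rot: [180.0, 0.2, -169.3]
contact_force: [-0.4, -2.6, 6.9]
width: 0.011
grip_force: 62.0
```

```bash
python3 - <<'E'
from fit import *
V={}
for n in('top','side'):
    r=snap(n,n+'1.png')
    c=nets.silhouettes('canister',n);t=nets.silhouettes('tray_grip',n)
    print(n,[(x['score'],np.round(x['box']).tolist(),x['mask'].sum()) for x in c+t])
d=np.load('d.npy')
w=place(np.array([[-.125-.085,0,.038]]),d)[0];go(*w[:2],.038,-180+np.degrees(d[2]))
w=place(np.array([[-.085,0,.038]]),d)[0];go(*w[:2],.038,-180+np.degrees(d[2]))
a=[cv2.resize(cv2.imread(f'pics/{n}1.png')[130:230,x:x+200],None,fx=3,fy=3) for n,x in(('top',150),('side',140))]
cv2.imwrite('pics/g.png',np.vstack(a))
E
```

```text
top [(0.61, [169.0, 194.0, 206.0, 232.0], np.int64(515)), (0.41, [245.0, 164.0, 320.0, 179.0], np.int64(296)), (0.53, [363.0, 167.0, 399.0, 198.0], np.int64(771)), (0.5, [200.0, 199.0, 207.0, 255.0], np.int64(161))]
side [(0.69, [190.0, 153.0, 217.0, 201.0], np.int64(971)), (0.66, [173.0, 180.0, 224.0, 214.0], np.int64(419))]
t 5.42 pos [0.4305 0.1566 0.0394] rot [ 179.99    0.2  -169.32] F [-0.1 -1.5  6.7] w 0.0109 | shift [ 0.056 -0.772  0.034] turn [0.003 0.02  1.331]
t 5.42 pos [0.4305 0.1566 0.0394] rot [ 179.99    0.2  -169.32] F [-0.1 -1.5  6.7] w 0.0109 | shift [-2.985 -1.491  0.044] turn [0.003 0.02  1.331]
```

View pics/g.png

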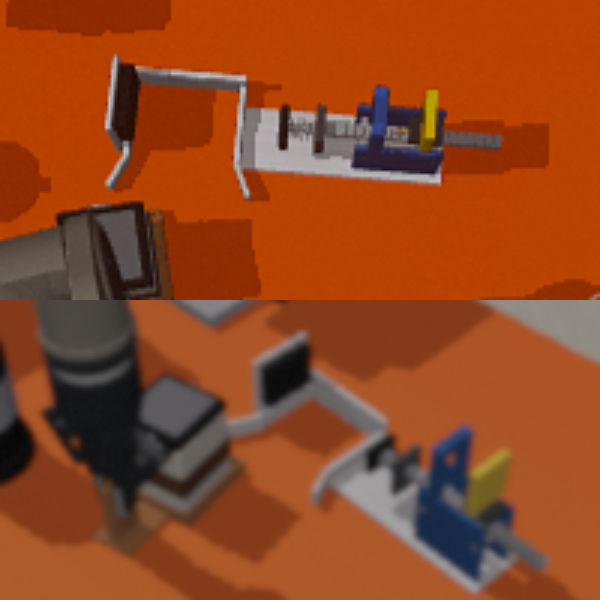

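>>> arm_command:
  series:
    - [0.01,-0.129,0,0,0,0.222]
    - [0.01,-0.129,0,0,0,0.222]
    - [0.01,-0.129,0,0,0,0.222]
    - [0.01,-0.129,0,0,0,0.222]
    - [0.01,-0.129,0,0,0,0.222]
    - [0.01,-0.129,0,0,0,0.222]
    - [0,0,0,0,0,0]
    - [0,0,0,0,0,0]

```text
time_s: 6.42
ee_pos: [0.4318, 0.1276, 0.0394]
tool_rot: [179.8, 0.3, 177.3]
contact_force: [1.5, 3.1, 6.5]
width: 0.0114
grip_force: 62.0
```

```bash
python3 - <<'E'
from fit import *
for n in('top','side'):
    r=snap(n,n+'2.png')
d=np.load('d.npy')
s=go(*place(np.array([[-.085,0,.038]]),d)[0][:2],.039,-180+np.degrees(d[2]))
yaw=np.radians(s['tool_rot'][2]+180);t=np.array([s['ee_pos'][0]+.085*np.cos(yaw),s['ee_pos'][1]+.085*np.sin(yaw),yaw])
ims=[]
for n,x in(('top',150),('side',140)):
    r=snap(n);o=cv2.resize(r['img'],None,fx=S,fy=S)
    for B in TR+[CAN]:
        cs,_=cv2.findContours(hullmask(r,place(B,t)),0,1);cv2.drawContours(o,cs,-1,(255,255,0),1)
    for B in [box(-30,46,-49,49,0,18),box(-60,-59,-63,63,0,18)]:
        cs,_=cv2.findContours(hullmask(r,place(B,d)),0,1);cv2.drawContours(o,cs,-1,(0,255,0),1)
    ims.append(o[390:690,x*3:x*3+600])
cv2.imwrite('pics/g2.png',np.vstack(ims))
E
```

```text
t 6.53 pos [0.4318 0.1276 0.0394] rot [179.79   0.31 177.33] F [1.9 3.2 6.2] w 0.0111 | shift [-3.183 -0.039  0.027] turn [ 0.021  0.031 -0.005]
```

View pics/g2.png

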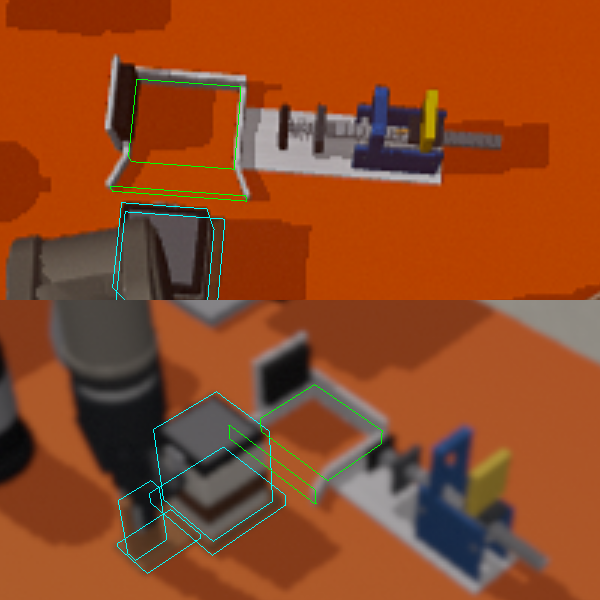

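>>> arm_command:
  series:
    - [-0.1,-0.01,0,0,0,0]
    - [-0.2,-0.01,0,0,0,0]
    - [-0.2,-0.01,0,0,0,0]
    - [-0.2,-0.01,0,0,0,0]
    - [-0.2,0,0,0,0,0]
    - [-0.2,0,0,0,0,0]
    - [-0.2,0,0,0,0,0]
    - [-0.2,0,0,0,0,0]
    - [-0.2,0,0,0,0,0]
    - [-0.2,0,0,0,0,0]
    - [-0.2,0,0,0,0,0]
    - [-0.2,0,0,0,0,0]
    - [0,0,0,0,0,0]

```text
time_s: 8.25
ee_pos: [0.5162, 0.1209, 0.0392]
tool_rot: [179.9, -0.6, 177.4]
contact_force: [-12.0, 1.2, 19.7]
width: 0.0116
grip_force: 64.5
```

```bash
cat > g.py <<'E'
from h import *
d=np.load('d.npy');c,s_=np.cos(d[2]),np.sin(d[2]);w=d[:2]-.085*np.array([c,s_]);go(w[0],w[1],.039,-180+np.degrees(d[2]))
E
python3 g.py
```

```text
t 8.25 pos [0.5162 0.1209 0.0392] rot [179.93  -0.59 177.38] F [-12.    1.2  19.7] w 0.0116 | shift [-1.067  0.028 -0.006] turn [ 0.007 -0.059 -0.   ]
```

>>> arm_command:
  series:
    - [-0.1,0,-0.025,0,0,0]
    - [-0.12,0,0,0,0,0]
    - [-0.12,0,0,0,0,0]
    - [-0.12,0,0,0,0,0]
    - [-0.12,0,0,0,0,0]
    - [-0.12,0,0,0,0,0]
    - [0,0,0,0,0,0]

```text
time_s: 9.12
ee_pos: [0.5447, 0.1191, 0.0393]
tool_rot: [180.0, -0.5, 177.4]
contact_force: [-7.7, 0.5, 11.5]
width: 0.0111
grip_force: 63.2
```

```bash
python3 g.py
```

```text
t 9.12 pos [0.5447 0.1191 0.0393] rot [179.97  -0.52 177.35] F [-7.7  0.5 11.5] w 0.0111 | shift [-0.352  0.04   0.004] turn [ 0.003 -0.052 -0.003]
```

Going well; now seat it slowly.

>>> arm_command:
  series:
    - [-0.1,0,0,0,0,0]
    - [-0.1,0,0,0,0,0]
    - [-0.1,0,0,0,0,0]
    - [-0.05,0,0,0,0,0]
    - [-0.05,0,0,0,0,0]
    - [0,0,0,0,0,0]

```text
time_s: 9.88
ee_pos: [0.557, 0.1186, 0.0393]
tool_rot: [180.0, -1.0, 177.4]
contact_force: [-16.6, 0.2, 18.9]
width: 0.0114
grip_force: 64.4
```

```bash
python3 g.py
```

```text
t 9.88 pos [0.557  0.1186 0.0393] rot [179.98  -0.96 177.37] F [-16.6   0.2  18.9] w 0.0114 | shift [-0.047  0.04   0.006] turn [ 0.002 -0.096 -0.001]
```

>>> arm_command:
  series:
    - [-0.08,0,-0.02,0,0,0]
    - [-0.08,0,0,0,0,0]
    - [0,0,0,0,0,0]
    - [0,0,0,0,0,0]

```text
time_s: 10.38
ee_pos: [0.557, 0.1187, 0.0392]
tool_rot: [-180.0, -1.7, 177.4]
contact_force: [-28.0, 0.3, 25.7]
width: 0.0112
grip_force: 65.5
```

```bash
python3 g.py
```

```text
t 10.38 pos [0.557  0.1187 0.0392] rot [-179.99   -1.71  177.39] F [-28.    0.3  25.7] w 0.0112 | shift [-0.046  0.037  0.004] turn [-0.001 -0.171  0.001]
```

>>> arm_command:
  series:
    - [0.12,0,-0.02,0,0,0]
    - [0,0,0,0,0,0]

```text
time_s: 10.62
ee_pos: [0.5572, 0.1188, 0.0392]
tool_rot: [180.0, -1.1, 177.4]
contact_force: [-12.9, 1.3, 12.1]
width: 0.0114
grip_force: 63.4
```

>>> arm_command:
  series:
    - [0,0,0,0,0,0]
    - [0,0,0,0,0,0]
    - [0,0,0,0,0,0]
    - [0,0,-0.4,0,0,0]
    - [0,0,-0.8,0,0,0]
    - [0,0,-0.8,0,0,0]
    - [0,0,-0.8,0,0,0]
    - [0,0,-0.8,0,0,0]
    - [0,0,-0.8,0,0,0]
    - [0,0,0,0,0,1]
    - [0,0,0,0,0,1]
    - [0,0,0,0,0,1]
    - [0,0,0,0,0,1]
    - [0,0,0,0,0,1]
    - [0,0,0,0,0,1]
    - [0,0,0,0,0,1]
    - [0,0,0,0,0,1]
    - [0,0,0,0,0,1]
    - [0,0,0,0,0,0]
  gripper: 45

```text
time_s: 13.0
ee_pos: [0.5669, 0.1177, 0.2173]
tool_rot: [179.9, -0.0, 87.5]
contact_force: [0.9, 0.1, 0.2]
width: 0.0453
grip_force: 0.0
```

```bash
python3 - <<'E'
from fit import *
d=np.load('d.npy')
w=place(np.array([[0,-.255,0]]),d)[0];go(*w[:2],.22,90+np.degrees(d[2]))
print(np.degrees(d[2]),place(np.array([[0,-.255,0],[0,-.226,0]]),d))
ims=[]
for n,x in(('top',150),('side',140)):
    r=snap(n);o=cv2.resize(r['img'],None,fx=S,fy=S);o0=o.copy()
    for B in TR:
        cs,_=cv2.findContours(hullmask(r,place(B,d)),0,1);cv2.drawContours(o,cs,-1,(255,255,0),1)
    ims.append(np.hstack([o0[390:690,x*3:x*3+400],o[390:690,x*3:x*3+400]]))
cv2.imwrite('pics/g3.png',np.vstack(ims))
E
```

```text
t 13.0 pos [0.5669 0.1177 0.2173] rot [ 1.7992e+02 -1.0000e-02  8.7470e+01] F [0.9 0.1 0.2] w 0.0453 | shift [-6.329  1.912 -0.065] turn [ 0.008 -0.001  0.01 ]
-2.6226420011894436 [[ 0.63214462 -0.13852751  0.        ]
 [ 0.63347159 -0.10955789  0.        ]]
```

View pics/g3.png

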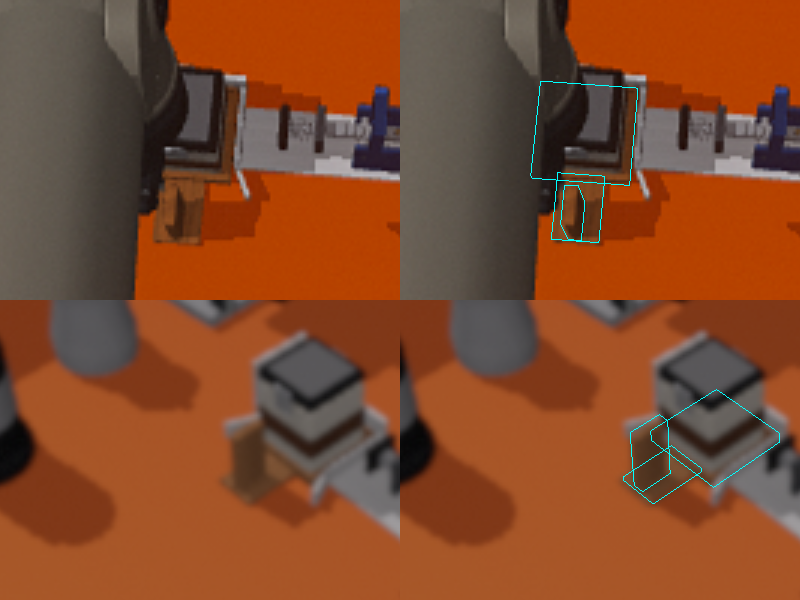

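>>> arm_command:
  series:
    - [-0.8,0.24,0,0,0,0]
    - [-0.8,0.24,0,0,0,0]
    - [-0.8,0.24,0,0,0,0]
    - [-0.8,0.24,0,0,0,0]
    - [-0.8,0.24,0,0,0,0]
    - [-0.8,0.24,0,0,0,0]
    - [-0.8,0.24,0,0,0,0]
    - [-0.73,0.23,0,0,0,0]
    - [0,0,0,0,0,0]
    - [0,0,0.8,0,0,0]
    - [0,0,0.8,0,0,0]
    - [0,0,0.8,0,0,0]
    - [0,0,0.8,0,0,0]
    - [0,0,0,0,0,0]
  gripper: 0

```text
time_s: 14.85
ee_pos: [0.6291, -0.1359, 0.0855]
tool_rot: [-179.6, -0.2, 87.5]
contact_force: [-0.1, 0.4, 0.5]
width: 0.0
grip_force: 0.0
```

```bash
cat > k.py <<'E'
from h import *
d=np.load('d.npy');c,s_=np.cos(d[2]),np.sin(d[2])
s=go(d[0]+.255*s_,d[1]-.255*c,.089,90+np.degrees(d[2]))
R=np.array([[c,-s_],[s_,c]]);print('dock xy mm',(R.T@(s['ee_pos'][:2]-d[:2])*1000).round(1),'F dock',(R.T@s['contact_force'][:2]).round(1))
E
python3 k.py; python3 - <<'E'
from fit import *
for n in('top','side'):snap(n,n+'4.png')
a=[cv2.resize(cv2.imread(f'pics/{n}4.png')[130:230,x:x+200],None,fx=3,fy=3) for n,x in(('top',170),('side',140))]
cv2.imwrite('pics/g4.png',np.vstack(a))
E
```

```text
t 14.85 pos [ 0.6291 -0.1359  0.0855] rot [-1.7963e+02 -1.6000e-01  8.7520e+01] F [-0.1  0.4  0.5] w 0.0 | shift [-0.061  0.077 -0.089] turn [-0.037 -0.016  0.014]
dock xy mm [  -3.1 -252.6] F dock [-0.1  0.3]
```

View pics/g4.png

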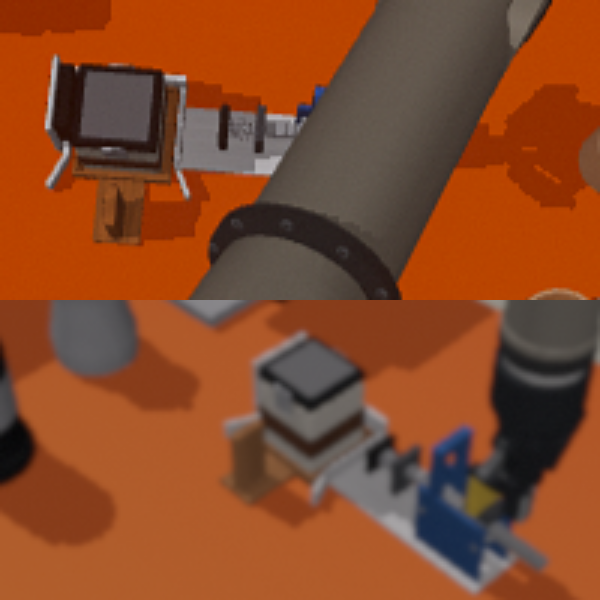

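>>> arm_command:
  series:
    - [0.1,0.077,-0.06,0,0,0]
    - [0.15,0,0,0,0,0]
    - [0.15,0,0,0,0,0]
    - [0.1,0,0,0,0,0]
    - [0,0,0,0,0,0]

```text
time_s: 15.58
ee_pos: [0.6357, -0.1197, 0.0914]
tool_rot: [179.9, 0.1, 87.4]
contact_force: [-0.1, -2.9, 2.2]
width: 0.0002
grip_force: 1.0
```

```bash
python3 k.py
```

```text
t 15.57 pos [ 0.6357 -0.1197  0.0914] rot [1.7991e+02 8.0000e-02 8.7350e+01] F [-0.1 -2.9  2.2] w 0.0002 | shift [-0.475 -0.066  0.06 ] turn [ 0.009  0.008 -0.003]
dock xy mm [   2.7 -236. ] F dock [ 0. -3.]
```

>>> arm_command:
  series:
    - [0.17,0,0,0,0,0]
    - [0.17,0,0,0,0,0]
    - [0.17,0,0,0,0,0]
    - [0.17,0,0,0,0,0]
    - [0,0,0,0,0,0]

```text
time_s: 16.2
ee_pos: [0.6369, -0.0946, 0.0914]
tool_rot: [179.9, 0.3, 87.3]
contact_force: [1.0, -6.1, 2.7]
width: -0.0002
grip_force: 3.0
```

```bash
python3 k.py
```

```text
t 16.2 pos [ 0.6369 -0.0946  0.0914] rot [179.89   0.26  87.26] F [ 1.  -6.1  2.7] w -0.0002 | shift [-1.102 -0.067  0.065] turn [ 0.011  0.026 -0.011]
dock xy mm [   2.8 -210.9] F dock [ 1.3 -6. ]
```

>>> arm_command:
  series:
    - [-0.25,0,0,0,0,0]
    - [-0.25,0,0,0,0,0]
    - [-0.25,0,0,0,0,0]
    - [0,0,0,0,0,0]
    - [0.19,0,0,0,0,0]
    - [0.19,0,0,0,0,0]
    - [0.19,0,0,0,0,0]
    - [0.19,0,0,0,0,0]
    - [0,0,0,0,0,0]

```text
time_s: 17.32
ee_pos: [0.6355, -0.0932, 0.0897]
tool_rot: [-179.9, 0.2, 87.3]
contact_force: [-0.0, -5.4, -0.3]
width: -0.0001
grip_force: 0.0
```

```bash
python3 k.py; python3 - <<'E'
from fit import *
d=np.load('d.npy')
for n in('top','side'):
    r=snap(n,n+'5.png');
    for dct in nets.spot_in('pad',n)[:2]:
        b=dct['box'];w=at_z(r,(b[0]+b[2])/2,(b[1]+b[3])/2,.05);c,s=np.cos(d[2]),np.sin(d[2]);print(n,dct['score'],np.round(b),(np.array([[c,s],[-s,c]])@(w[:2]-d[:2])).round(4))
a=[cv2.resize(cv2.imread(f'pics/{n}5.png')[130:230,x:x+130],None,fx=4,fy=4)[:300] if 0 else cv2.resize(cv2.imread(f'pics/{n}5.png')[130:230,x:x+130],None,fx=3,fy=3) for n,x in(('top',170),('side',200))]
cv2.imwrite('pics/g5.png',np.hstack(a))
E
```

```text
t 17.32 pos [ 0.6355 -0.0932  0.0897] rot [-179.89    0.23   87.31] F [-0.  -5.4 -0.3] w -0.0001 | shift [-1.135 -0.031  0.022] turn [-0.011  0.023 -0.006]
dock xy mm [   1.3 -209.6] F dock [ 0.2 -5.4]
side 0.47 [251. 167. 262. 181.] [-0.0033 -0.0543]
side 0.35 [213. 167. 248. 197.] [-0.0806 -0.0269]
```

View pics/g5.png

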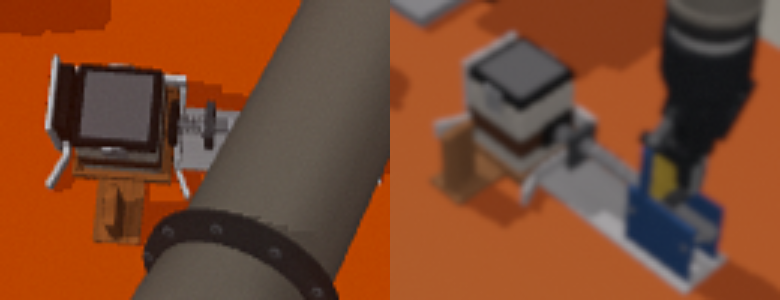

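>>> arm_command:
  series:
    - [-0.25,0,0,0,0,0]
    - [-0.25,0,0,0,0,0]
    - [-0.27,0,0,0,0,0]
    - [0,0,0,0,0,0]
    - [0.2,0,0,0,0,0]
    - [0.19,0,0,0,0,0]
    - [0.19,0,0,0,0,0]
    - [0,0,0,0,0,0]

```text
time_s: 18.52
ee_pos: [0.6361, -0.1018, 0.0914]
tool_rot: [179.9, 0.3, 87.3]
contact_force: [-0.2, -6.9, 1.2]
width: 0.0002
grip_force: 2.9
```

```bash
python3 k.py
```

```text
t 18.52 pos [ 0.6361 -0.1018  0.0914] rot [179.94   0.32  87.31] F [-0.2 -6.9  1.2] w 0.0002 | shift [-0.92  -0.056  0.064] turn [ 0.006  0.032 -0.007]
dock xy mm [   2.3 -218.2] F dock [ 0.1 -6.9]
```

>>> arm_command:
  series:
    - [0.05,0,0,0,0,0]
    - [0.05,0,0,0,0,0]
    - [0.05,0,0,0,0,0]
    - [0.04,0,0,0,0,0]
    - [0,0,0,0,0,0]
    - [0,0,0,0,0,0]

```text
time_s: 19.27
ee_pos: [0.6363, -0.0976, 0.0915]
tool_rot: [179.9, 0.5, 87.2]
contact_force: [-0.3, -10.7, -1.6]
width: -0.0003
grip_force: 5.1
```

```bash
python3 k.py
```

```text
t 19.27 pos [ 0.6363 -0.0976  0.0915] rot [179.9    0.53  87.15] F [ -0.3 -10.7  -1.6] w -0.0003 | shift [-1.027 -0.054  0.071] turn [ 0.01   0.053 -0.022]
dock xy mm [   2.3 -213.9] F dock [  0.2 -10.7]
```

>>> arm_command:
  series:
    - [0.05,0,0,0,0,0]
    - [0.05,0,0,0,0,0]
    - [0,0,0,0,0,0]
    - [0,0,0,0,0,0]

```text
time_s: 19.77
ee_pos: [0.6364, -0.0954, 0.0915]
tool_rot: [179.9, 0.7, 87.1]
contact_force: [0.3, -12.6, -1.3]
width: -0.0002
grip_force: 5.7
```

```bash
python3 k.py
```

```text
t 19.77 pos [ 0.6364 -0.0954  0.0915] rot [179.88   0.67  87.09] F [  0.3 -12.6  -1.3] w -0.0002 | shift [-1.082 -0.053  0.075] turn [ 0.012  0.067 -0.029]
dock xy mm [   2.3 -211.7] F dock [  0.8 -12.6]
```

>>> arm_command:
  series:
    - [0.05,0,0,0,0,0]
    - [0.05,0,0,0,0,0]
    - [0.05,0,0,0,0,0]
    - [0,0,0,0,0,0]
    - [0,0,0,0,0,0]

```text
time_s: 20.4
ee_pos: [0.6366, -0.0922, 0.0916]
tool_rot: [179.8, 0.9, 87.0]
contact_force: [1.0, -14.3, -2.3]
width: 0.0002
grip_force: 7.2
```

```bash
python3 k.py
```

```text
t 20.4 pos [ 0.6366 -0.0922  0.0916] rot [179.85   0.87  86.98] F [  1.  -14.3  -2.3] w 0.0002 | shift [-1.162 -0.05   0.082] turn [ 0.015  0.087 -0.04 ]
dock xy mm [   2.3 -208.5] F dock [  1.7 -14.3]
```

>>> arm_command:
  series:
    - [0.05,0,0,0,0,0]
    - [0,0,0,0,0,0]
    - [0,0,0,0,0,0]

```text
time_s: 20.78
ee_pos: [0.6366, -0.0912, 0.0916]
tool_rot: [179.8, 0.9, 86.9]
contact_force: [0.8, -15.9, -2.5]
width: 0.0003
grip_force: 8.1
```

```bash
python3 k.py; python3 - <<'E'
from fit import *
for n in('top','side'):snap(n,n+'6.png')
a=[cv2.resize(cv2.imread(f'pics/{n}6.png')[130:215,x:x+100],None,fx=4,fy=4) for n,x in(('top',155),('side',200))]
cv2.imwrite('pics/g6.png',np.hstack(a))
E
```

```text
t 20.77 pos [ 0.6366 -0.0912  0.0916] rot [179.84   0.95  86.94] F [  0.8 -15.9  -2.5] w 0.0003 | shift [-1.187 -0.049  0.084] turn [ 0.016  0.095 -0.044]
dock xy mm [   2.3 -207.5] F dock [  1.5 -15.9]
```

View pics/g6.png

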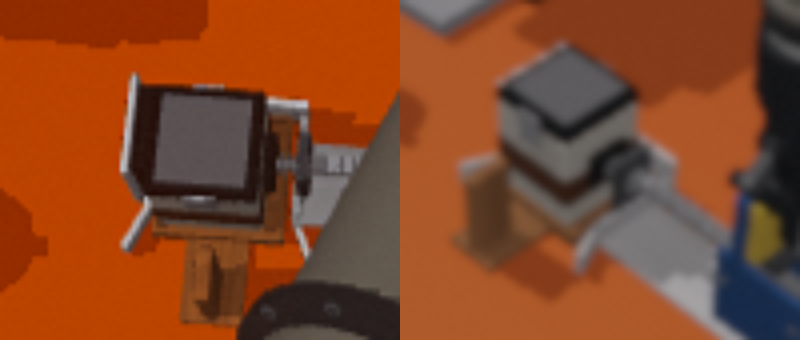

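```bash
python3 -c "
from cell import job
print(job.close_job())"
```

```text
the job is handed in; nothing more can be done
None
```

I slid the tray fully home against the back stop. After three trigger strokes the pad presses the canister with about 9 N (estimated from the 15.9 N wrist force), and I handed the job in with the trigger still held; no verdict was returned.

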